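# Clamp a carburettor casting in an indicating cam vice

## Task

Put the loose carburettor top casting between the jaws of the small blue vice, about the middle of their length: flange down flat on the steel bed, its two long straight flange edges facing the jaws, set down gently. Let go of it and turn the black T-handle clockwise until the orange tab springs out of the side of the vice's slide, then stop: much further would warp the casting. Leave it clamped, and leave the nut, cap, tape and brush where they lie.

Things in the scene. Friction and masses are not known exactly. Their poses are not given: they have to be found in the camera images.
- vice: Small blue cam vice fixed to the bench, base 100 x 236 x 16 mm. Origin on the underside, z up. Along its y: fixed steel jaw face at y = -60 mm, facing +y; bed; sprung jaw (jaw_face); blue slide, y = 25 to 56 mm with the handle at 0, moves with that jaw, top z = 42 mm; cam housing y = 67 to 121 mm, top z = 66 mm, T-handle on it. The end at y = +130 mm is the housing's.
- vice_bed: Ground steel bed of the vice, 72 x 132 mm, between and under the jaws, top at z = 24 mm; origin and axes as the vice. Both jaws are 68 mm long along x, centred at x = 0; their tops are at z = 33 mm, only 9 mm above the bed, so that wider upper parts of the casting overhang them freely.
- bed (a point): Point on the top of the steel bed (z = 24 mm of the vice), at x = 0 and y = -26.5 mm of the vice; axes as the vice.
- jaw_face (a point): Middle of the face of the moving, sprung jaw (z = 29 mm of the vice); axes as the vice, the face looks to -y. The gap between the jaws is this point's y in the vice's frame plus 60 mm: 68 mm with the handle at 0, less 5 mm for each rad the handle is turned.
- knob_grip (a point): Middle of the bar of the black T-handle, on its upright axis (x = 0, y = 94, z = 97 mm of the vice). Bar 74 mm long along this point's x, 15 mm thick along its y, 22 mm high (z = 86 to 108 mm); free all round and above, to be pinched across its thickness from above. The point turns with the handle.
- knob (a joint): Angle of the T-handle in rad, 0 to 4; it grows clockwise seen from above, which closes the jaw by 5 mm per rad. At 0 the bar lies along the vice's x axis. Starts between 0 and 0.6. It turns against about 0.2 N m, rising to 0.35 N m when clamping, and stays where it is left.
- jaw (a joint): How far the sprung jaw has been pushed back into the slide, in m: 0 until the clamping force reaches the spring's set force of 24 N, then 1 mm per 3 N, up to a stop at 4.5 mm. At 1.5 mm the tab is let go; above 4 mm the casting counts as overtightened.
- tab (a joint): How far the orange indicator tab (13 mm wide, 6.5 mm thick) sticks out from the -x side of the blue slide beyond its rest, in m: 0 while held, about 0.012 once it has sprung out. It stays out.
- tab_tip (a point): Middle of the outer end of the orange tab, on the -x side of the slide; axes as the vice.
- casting: Loose dark grey carburettor top (0.4 kg), standing on its flange. Origin on its underside, z up. Flange 80 mm long (x = -40 to 40), 55 wide (y = -22 to 33; 51 at the -x end), 6 thick; its -y and +y edges go to the jaws, either way round. Round throat collar x = -13 to 34, y = -21 to 26, z = 22 to 44 mm: pinch it along x, fingertips above z = 21 mm, as lower parts reach out to x = -38.
- flange (a point): Centre of the underside of the casting's flange (x = 0, y = 5.5 mm of the casting); axes as the casting. At the casting's -y side a thin choke lever reaches to y = -30 mm and z = 50 mm of the casting.
- nut: Bystander: black castle nut, 30 x 34 x 22 mm, origin centre of its underside.
- cap: Bystander: round black moulded cap, 38 x 38 x 26 mm, origin centre of its underside.
- tape: Bystander: roll of black tape lying flat, 55 x 53 x 19 mm, origin centre of its underside.
- brush: Bystander: purple parts brush, 30 x 85 x 55 mm, origin centre of its underside.
There are look-alikes about, which are no part of the job. Leave any pink or yellow look-alike of the casting alone.

How it is judged:
By the outcome, as a careful person would: the job done as asked, in the order asked, and still so for the second after the job is handed in, with the robot touching nothing.
It also fails if it takes over 64 s, if anything falls off the work surface, if the arm or the gripper's body presses on something with over 40 N, if the wrist force passes 120 N, or if a joint passes its speed limit or range.

## Robot

A 7-joint arm with a two-finger parallel gripper is mounted at the origin on a cart in front of the work surface, level with it; the furniture and walls round the work are solid. World frame = base frame: x ahead of the robot, y to its left, z up, the work surface at z = 0. Lengths are in m, angles in rad, forces in N, time in s.
With the tool pointing down it reaches from about 0.375 to 0.925 m from the base axis. Payload 3.1 kg.
Tool frame: the origin (TCP) lies at the very end of the fingers, on their centre line; the grasp point (between the pads) lies 19 mm behind it; z points along the fingers, y is the line along which they close (so a half turn about z gives the same grasp; the last joint's range is limited). The gripper opens to 85 mm and grips with 20 to 120 N. Pads are 22 mm wide; open, the fingers measure 114 mm over their backs; the gripper's body (76 mm by 85 mm) begins 54 mm behind the grasp point. The pads swing forward as they close: fully open they stand 13 mm farther back than shut.
Start: joints at [1.158, 0.383, 0.044, 1.598, -0.018, 1.161, -0.05], TCP at [0.201, -0.618, 0.231] pointing down, gripper open.
Joint ranges: [-2.61, 2.61], [-0.41, 2.15], [-1.48, 1.57], [0, 2.5], [-1.57, 4.71], [0.05, 1.97], [-2.85, 2.85]. Speed limits (rad/s): [2.79, 2.79, 3.14, 3.14, 3.14, 3.14, 3.14].

## Interface

Orientations are given as a rotation vector (axis times angle).
In Python, from plant import monitor, viewer, job gives the robot as it stands.
- The arm moves only by the tool step_arm, never from a script. Its argument "motion" is a list of rows, each an object of numbers: "hand": the opening, from 0 (shut) to 1 (fully open); "x", "y", "z": the shift along the tool's x, y, z in units of 30 mm (1.0 is 30 mm); "ax", "ay", "az": the turn, a rotation vector about the tool's x, y, z in units of 8 degrees (1.0 is 8 degrees). A call has exactly 8 rows; each row shifts and turns the commanded pose from where the row before left it, along the tool's axes as they then stand; what a row does not reach is not made up. A row lasts 1/10 s, in which the tool goes at most 50 mm and 8.59 degrees, less where a joint would pass 70% of its speed; a pose out of reach is approached as far as the arm can. A call is refused whole if a number of a shift passes 1 or a number of a turn 1, either way. A call with a gripper value outside its range is refused whole. The fingers move at their own pace and stop on an object; the grip force is fixed at half the most. Time passes only in rows, so rows that do not move let the fingers close, or fill a call up. It gives the time, the measured TCP pose, the force, the opening and the grip force at its end, in the units of the state.
- monitor.get_obs(): the state, without advancing time (a new reading comes with each control period).
- viewer.snapshot(name): name is "side" or "top" or "wrist"; returns the picture (384x512x3 uint8, red, green, blue); there is no depth.
- viewer.camera_info(name): a dict with "intrinsics" (3x3 intrinsics, pixels), "view" (4x4, takes a point from world to camera coordinates). Camera axes: x right, y down, z forward; pixel columns grow to the right and rows downward; lengths in m; the calibration is good to about 2 mm. The wrist camera is an equidistant fisheye: a pixel r from the principal point sees the ray r / f radians off the axis. A picture is of the moment at which its call begins: read the wrist's pose just before it. camera_info takes no time and is no camera call; for the wrist camera it gives the pose at the moment of the call.
- job.sign_off(): hands the job in; it is judged then, once.
The state is a dict: "time_s": time; "joints": joint angles; "qvel": joint speeds; "joint_torque": joint torques, N m; "position": TCP position; "eef_rot": TCP orientation; "wrist_force": force on the tool from outside, world axes, zero at the start; "torque": the same for the moment, N m; "width": finger opening in m; "grip_force": force on a finger pad.
Only numpy, scipy, OpenCV 4.12 (cv2) and the standard library are available. Lean on these libraries where they do the work, as an engineer would, in place of code of your own. Each camera call takes 0.05 s, during which the arm holds its last target. There are 200 camera calls.

## Working session

There is one attempt and no reset: what is moved stays moved. The work goes in short steps, Python scripts to look and compute and a tool call to move; the robot and the scene stay as the last step left them, time stands still between calls to the robot, and variables do not carry over. Pictures are saved under pics/ and viewed, at most 10 in all, crops included, and the job is handed in when it is done.

Besides the shell and the picture viewer there is one more tool, called after "Emit:" as name(argument=value, ...) on one line, values as JSON. step_arm: Moves the arm, as the interface text tells. Its arguments: {"type":"object","properties":{"motion":{"type":"array","items":{"type":"object","properties":{"hand":{"type":"number"},"x":{"type":"number"},"y":{"type":"number"},"z":{"type":"number"},"ax":{"type":"number"},"ay":{"type":"number"},"az":{"type":"number"}}}}},"required":["motion"]}

```bash
mkdir -p pics
cat > h.py <<'E'
import numpy as np,cv2
from scipy.spatial.transform import Rotation as R
from plant import monitor,viewer,job
def snap(n,f):
    ci=viewer.camera_info(n); im=viewer.snapshot(n); cv2.imwrite(f'pics/{f}.png',im[:,:,::-1]); np.savez(f'pics/{f}.npz',K=ci['intrinsics'],V=ci['view'],w=(n=='wrist')); return im
def ray(f,u,v):
    d=np.load(f'pics/{f}.npz');K=d['K'];V=d['V'];a=np.array([(u-K[0,2])/K[0,0],(v-K[1,2])/K[1,1]])
    if d['w']:
        r=np.hypot(*a); c=np.r_[a/max(r,1e-9)*np.sin(r),np.cos(r)]
    else: c=np.r_[a,1]; c/=np.linalg.norm(c)
    return -V[:3,:3].T@V[:3,3], V[:3,:3].T@c
def onz(f,u,v,z):
    o,d=ray(f,u,v); return o+d*(z-o[2])/d[2]
def tri(*obs):
    A=np.zeros((3,3));b=np.zeros(3)
    for f,u,v in obs:
        o,d=ray(f,u,v);P=np.eye(3)-np.outer(d,d);A+=P;b+=P@o
    x=np.linalg.solve(A,b); e=[np.linalg.norm((np.eye(3)-np.outer(ray(*q)[1],ray(*q)[1]))@(x-ray(*q)[0])) for q in obs]
    return x.round(4),np.round(e,4)
def proj(f,p):
    d=np.load(f'pics/{f}.npz');K=d['K'];V=d['V'];c=V[:3,:3]@np.asarray(p)+V[:3,3]
    if d['w']:
        r=np.hypot(c[0],c[1]);t=np.arctan2(r,c[2]);a=c[:2]/r*t
    else:a=c[:2]/c[2]
    return a*[K[0,0],K[1,1]]+K[:2,2]
E
python3 - <<'E'
from h import *
a=snap('top','t0');b=snap('side','s0');
cv2.imwrite('pics/both.png',cv2.resize(np.vstack([a,b]),(512,768))[:,:,::-1])
o=monitor.get_obs();print(o)
for n in('top','side','wrist'):
    c=viewer.camera_info(n);V=c['view'];print(n,c['intrinsics'],-V[:3,:3].T@V[:3,3],V[2,:3])
E
```

```text
{'time_s': 0.1, 'joints': array([ 1.15817398,  0.38380159,  0.04383722,  1.59945358, -0.01786151,
        1.16121147, -0.04989892]), 'qvel': array([-1.04292215e-03, -1.37367472e-03,  6.94850315e-04, -1.98216898e-03,
       -6.92054923e-05, -1.37622247e-03,  3.66790522e-04]), 'joint_torque': array([ 2.36166452e-03, -4.34729898e+01,  1.02890074e+00, -2.50454503e+01,
        1.08916484e-02,  5.43497488e-03,  1.06766555e-05]), 'position': array([ 0.20098462, -0.61722171,  0.2299646 ]), 'eef_rot': array([-3.10033839e+00, -4.92250330e-01,  8.69415364e-04]), 'wrist_force': array([0.20395517, 0.26156564, 1.26094021]), 'torque': array([-0.07046336,  0.03438554,  0.00762946]), 'grip_force': 0.0, 'width': 0.08554457529044403}
top [[380.57635396   0.         255.68453114]
 [  0.         380.57635396 196.12052887]
 [  0.           0.           1.        ]] [0.38414462 0.03732057 1.04779548] [ 1.72864289e-01 -3.50006927e-04 -9.84945590e-01]
side [[390.38790369   0.         258.84508158]
 [  0.         390.38790369 185.00420698]
 [  0.           0.           1.        ]] [ 0.55002948 -0.62318582  0.68832239] [ 0.00242157  0.73001478 -0.68342707]
wrist [[297.31863964   0.         254.76910696]
 [  0.         297.31863964 188.67695109]
 [  0.           0.           1.        ]] [ 0.26346972 -0.59749865  0.37214256] [-0.25164432 -0.0808145  -0.96443981]
```

View pics/t0.png

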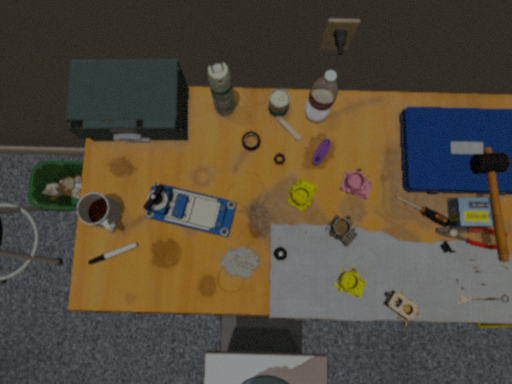

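View pics/s0.png

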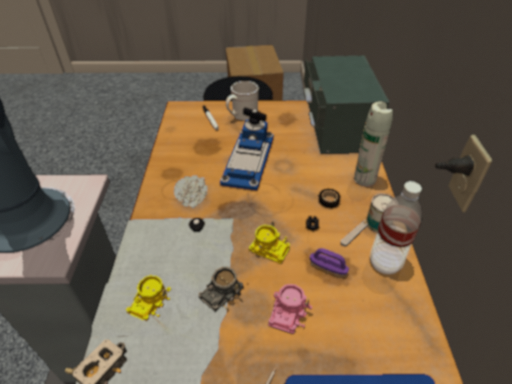

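Candidates for the casting: dark grey at top (342,229) / side (222,288); yellow (302,194) and (351,282); pink (356,183). Beige part at (402,305). The dark grey one fits; I'm confirming it and the vice in enlarged crops.

Run:
```python
from h import *
t=cv2.imread('pics/t0.png');s=cv2.imread('pics/s0.png')
def c(im,x,y,w,h,k): return cv2.convertScaleAbs(cv2.resize(im[y:y+h,x:x+w],(400,300),interpolation=cv2.INTER_CUBIC),alpha=1.7)
# scales: top casting x6.25 (64x48), side casting 5 (80x60), vice top 4 (100x75), vice side 4 
cv2.imwrite('pics/c1.png',np.vstack([np.hstack([c(t,310,206,64,48,0),c(s,182,258,80,60,0)]),np.hstack([c(t,140,172,100,75,0),c(s,198,102,128,96,0)])]))
```

```text
(no output)
```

View pics/c1.png

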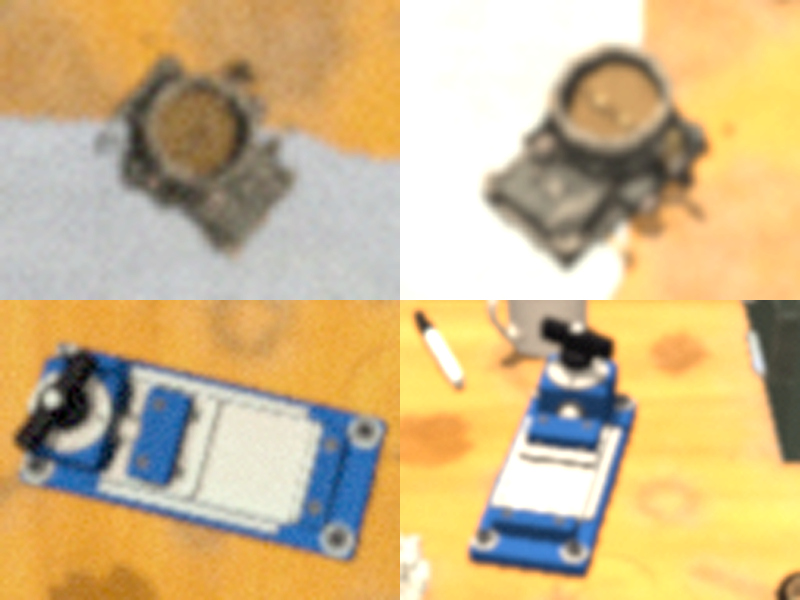

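Run:
```python
from h import *
T=lambda x,y,ox,oy,k:(x/k+ox,y/k+oy)
P=lambda q,z:onz('t0',*q,z)[:2]
for n,(x,y) in dict(A=(385,120),B=(355,258),C=(50,45),D=(22,185)).items(): print(n,P(T(x,y,140,172,4),.016).round(4))
A,B,C,D=[P(T(x,y,140,172,4),.016) for x,y in((385,120),(355,258),(50,45),(22,185))]
yv=(C+D-A-B);print('yaw y',np.degrees(np.arctan2(yv[1],yv[0])),np.linalg.norm(yv)/2,np.linalg.norm(A-B),np.linalg.norm(C-D))
h1,h2=P(T(88,58,140,172,4),.105),P(T(25,143,140,172,4),.105);print('handle',h1,h2,np.linalg.norm(h1-h2),np.degrees(np.arctan2(*(h1-h2)[::-1])))
print('collar top',P(T(198,126,310,206,6.25),.044), 'tri',tri(('t0',*T(198,126,310,206,6.25)),('s0',*T(612-400,100,182,258,5))))
c=[P(T(x,y,310,206,6.25),.006) for x,y in((293,180),(235,252),(165,62),(122,165))];print(np.round(c,4))
p,q=h1,h2
print('handle tri',tri(('t0',*T(57,398-300,140,172,4)),('s0',*T(577-400,340-300,198,102,3.125))))
V=viewer.camera_info('wrist')['view'];o=monitor.get_obs();Rt=R.from_rotvec(o['eef_rot']).as_matrix();cw=-V[:3,:3].T@V[:3,3]
print('tool R',Rt.round(2),'cam in tool',Rt.T@(cw-o['position']),Rt.T@V[2,:3])
```

```text
A [0.5475 0.0899]
B [0.4527 0.107 ]
C [0.5943 0.3231]
D [0.4967 0.3352]
yaw y 78.87121180927139 0.23511990153906617 0.0963583594044199 0.09835757196065528
handle [0.56841414 0.27391508] [0.51336859 0.30961518] 0.06560876191058986 -32.96565061007313
collar top [ 0.48531686 -0.19227035] tri (array([ 0.485 , -0.1934,  0.0396]), array([0.0007, 0.0007]))
[[ 0.4665 -0.2422]
 [ 0.4346 -0.2162]
 [ 0.5171 -0.1868]
 [ 0.4712 -0.1674]]
handle tri (array([0.5429, 0.2942, 0.0948]), array([0.0011, 0.0011]))
tool R [[ 0.95  0.31 -0.  ]
 [ 0.31 -0.95  0.  ]
 [-0.   -0.   -1.  ]] cam in tool [ 0.06549734  0.00024882 -0.14219   ] [-0.26413853  0.00128462  0.9644839 ]
```

The crop confirms it: dark grey casting, collar at top px (341.7,226), lever on the upper right, plain flange end on the lower right (casting x yaw about 50°). The vice y axis is at about 79° and the handle at about 0.38 rad. Collar height triangulates to 40 mm (44 expected) and the handle to 95 mm (97 expected), so both are plausible. Moving above the casting.

Emit:
step_arm(motion=[{"hand": 1, "x": 0.83, "y": -0.65}, {"hand": 1, "x": 0.83, "y": -0.65}, {"hand": 1, "x": 0.83, "y": -0.65}, {"hand": 1, "x": 0.83, "y": -0.65}, {"hand": 1, "x": 0.83, "y": -0.65}, {"hand": 1, "x": 0.83, "y": -0.65}, {"hand": 1, "x": 0.83, "y": -0.65}, {"hand": 1, "x": 0.83, "y": -0.65}])

```text
invalid input
```

Emit:
step_arm(motion=[{"hand": 1, "x": 0.83, "y": -0.65}, {"hand": 1, "x": 0.83, "y": -0.65}, {"hand": 1, "x": 0.83, "y": -0.65}, {"hand": 1, "x": 0.83, "y": -0.65}, {"hand": 1, "x": 0.83, "y": -0.65}, {"hand": 1, "x": 0.83, "y": -0.65}, {"hand": 1, "x": 0.83, "y": -0.65}, {"hand": 1, "x": 0.83, "y": -0.65}])

```text
invalid input
```

Emit:
step_arm(motion=[{"hand": 1, "az": -0.95}, {"hand": 1, "az": -0.95}, {"hand": 1, "az": -0.95}, {"hand": 1, "az": -0.95}, {"hand": 1, "az": -0.95}, {"hand": 1, "az": -0.95}, {"hand": 1, "az": -0.95}, {"hand": 1, "az": -0.95}])

```text
invalid input
```

Emit:
step_arm(motion=[{"hand": 1, "az": -0.95}, {"hand": 1, "az": -0.95}, {"hand": 1, "az": -0.95}, {"hand": 1, "az": -0.95}, {"hand": 1, "az": -0.95}, {"hand": 1, "az": -0.95}, {"hand": 1, "az": -0.95}, {"hand": 1, "az": -0.95}])

```text
invalid input
```

Run:
```python
from h import *
o=monitor.get_obs();print(o['position'],o['joints'],R.from_rotvec(o['eef_rot']).as_matrix().round(3),o['time_s'])
im=snap('wrist','w1')
c=proj('w1',[.485,-.193,.04]);print(c)
x,y=int(c[0])-100,int(c[1])-75;print(x,y)
x=max(0,min(312,x));y=max(0,min(234,y));print(x,y)
cv2.imwrite('pics/w1c.png',cv2.convertScaleAbs(cv2.resize(im[y:y+150,x:x+200,::-1],(800,600),interpolation=cv2.INTER_CUBIC),alpha=1.6))
print('toolbox foot',onz('s0',322,150,0),onz('s0',312,60,.15))
```

```text
[ 0.20098462 -0.61722171  0.2299646 ] [ 1.15817398  0.38380159  0.04383722  1.59945358 -0.01786151  1.16121147
 -0.04989892] [[ 0.951  0.31  -0.001]
 [ 0.31  -0.951  0.002]
 [-0.    -0.002 -1.   ]] 0.1
[ 46.50366876 -82.68342046]
-54 -157
0 0
toolbox foot [0.73326828 0.25703134 0.        ] [0.717467   0.51148252 0.15      ]
```

View pics/w1c.png

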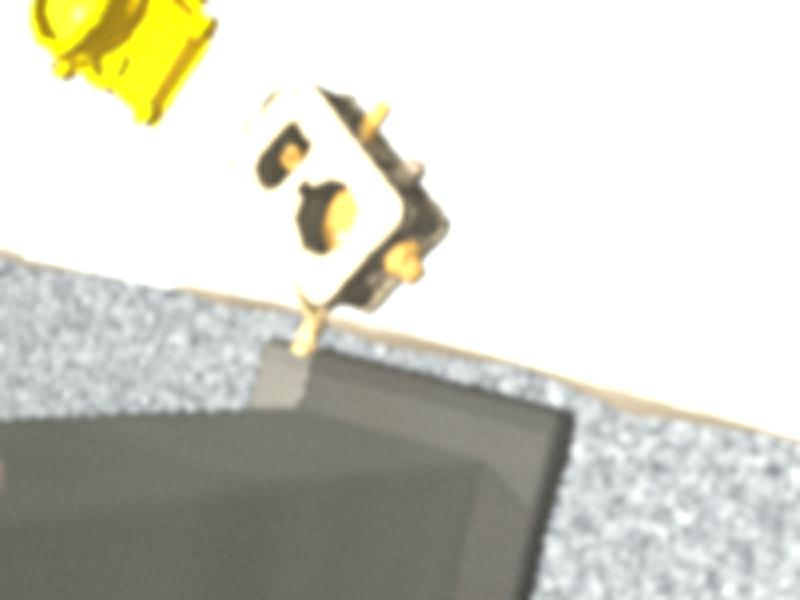

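The picture shows the robot never moved: the view is still over the cart edge, with a yellow look-alike top left. Retrying with all the keys in each row.

Emit:
step_arm(motion=[{"hand": 1, "x": 0.83, "y": -0.65, "z": 0, "ax": 0, "ay": 0, "az": 0}, {"hand": 1, "x": 0.83, "y": -0.65, "z": 0, "ax": 0, "ay": 0, "az": 0}, {"hand": 1, "x": 0.83, "y": -0.65, "z": 0, "ax": 0, "ay": 0, "az": 0}, {"hand": 1, "x": 0.83, "y": -0.65, "z": 0, "ax": 0, "ay": 0, "az": 0}, {"hand": 1, "x": 0.83, "y": -0.65, "z": 0, "ax": 0, "ay": 0, "az": 0}, {"hand": 1, "x": 0.83, "y": -0.65, "z": 0, "ax": 0, "ay": 0, "az": 0}, {"hand": 1, "x": 0.83, "y": -0.65, "z": 0, "ax": 0, "ay": 0, "az": 0}, {"hand": 1, "x": 0.83, "y": -0.65, "z": 0, "ax": 0, "ay": 0, "az": 0}])

```text
time_s: 0.95
position: [0.3427, -0.4066, 0.231]
eef_rot: [-3.102, -0.492, 0.001]
wrist_force: [0.5, 0.2, -0.5]
width: 0.0853
grip_force: 0.0
```

Emit:
step_arm(motion=[{"hand": 1, "x": 0.83, "y": -0.65, "z": 0, "ax": 0, "ay": 0, "az": 0}, {"hand": 1, "x": 0.83, "y": -0.65, "z": 0, "ax": 0, "ay": 0, "az": 0}, {"hand": 1, "x": 0.83, "y": -0.65, "z": 0, "ax": 0, "ay": 0, "az": 0}, {"hand": 1, "x": 0.83, "y": -0.65, "z": 0, "ax": 0, "ay": 0, "az": 0}, {"hand": 1, "x": 0.83, "y": -0.65, "z": 0, "ax": 0, "ay": 0, "az": 0}, {"hand": 1, "x": 0.83, "y": -0.65, "z": 0, "ax": 0, "ay": 0, "az": 0}, {"hand": 1, "x": 0.83, "y": -0.65, "z": 0, "ax": 0, "ay": 0, "az": 0}, {"hand": 1, "x": 0.83, "y": -0.65, "z": 0, "ax": 0, "ay": 0, "az": 0}])

```text
time_s: 1.75
position: [0.4837, -0.1969, 0.231]
eef_rot: [-3.103, -0.492, 0.001]
wrist_force: [0.1, -0.4, 0.1]
width: 0.0851
grip_force: 0.0
```

Emit:
step_arm(motion=[{"hand": 1, "x": 0, "y": 0, "z": 0, "ax": 0, "ay": 0, "az": -0.95}, {"hand": 1, "x": 0, "y": 0, "z": 0, "ax": 0, "ay": 0, "az": -0.95}, {"hand": 1, "x": 0, "y": 0, "z": 0, "ax": 0, "ay": 0, "az": -0.95}, {"hand": 1, "x": 0, "y": 0, "z": 0, "ax": 0, "ay": 0, "az": -0.95}, {"hand": 1, "x": 0, "y": 0, "z": 0, "ax": 0, "ay": 0, "az": -0.95}, {"hand": 1, "x": 0, "y": 0, "z": 0, "ax": 0, "ay": 0, "az": -0.95}, {"hand": 1, "x": 0, "y": 0, "z": 0, "ax": 0, "ay": 0, "az": -0.95}, {"hand": 1, "x": 0, "y": 0, "z": 0, "ax": 0, "ay": 0, "az": -0.95}])

```text
time_s: 2.55
position: [0.4831, -0.198, 0.2309]
eef_rot: [-2.421, -2.001, 0.001]
wrist_force: [0.0, -1.0, -0.5]
width: 0.0855
grip_force: 0.0
```

Emit:
step_arm(motion=[{"hand": 1, "x": 0, "y": 0, "z": 0, "ax": 0, "ay": 0, "az": -0.95}, {"hand": 1, "x": 0, "y": 0, "z": 0, "ax": 0, "ay": 0, "az": -0.95}, {"hand": 1, "x": 0, "y": 0, "z": 0, "ax": 0, "ay": 0, "az": -0.95}, {"hand": 1, "x": 0, "y": 0, "z": 0, "ax": 0, "ay": 0, "az": -0.95}, {"hand": 1, "x": 0, "y": 0, "z": 0, "ax": 0, "ay": 0, "az": -0.95}, {"hand": 1, "x": 0, "y": 0, "z": 0, "ax": 0, "ay": 0, "az": -0.95}, {"hand": 1, "x": 0, "y": 0, "z": 0, "ax": 0, "ay": 0, "az": -0.95}, {"hand": 1, "x": 0, "y": 0, "z": 0, "ax": 0, "ay": 0, "az": -0.95}])

```text
time_s: 3.35
position: [0.4831, -0.198, 0.2309]
eef_rot: [-1.076, -2.951, 0.0]
wrist_force: [0.0, 0.6, 0.1]
width: 0.0852
grip_force: 0.0
```

Run:
```python
from h import *
o=monitor.get_obs();print(o['position'],o['joints'],R.from_rotvec(o['eef_rot']).as_matrix().round(3),o['time_s'])
im=snap('wrist','w1')
c=proj('w1',[.485,-.193,.04]);print(c)
x,y=int(c[0])-100,int(c[1])-75
x=max(0,min(312,x));y=max(0,min(234,y));print(x,y)
cv2.imwrite('pics/w1c.png',cv2.convertScaleAbs(cv2.resize(im[y:y+150,x:x+200,::-1],(800,600),interpolation=cv2.INTER_CUBIC),alpha=1.3))
```

```text
[ 0.483069   -0.19796594  0.23090279] [ 0.7526146   0.17676421 -0.4849571   1.88283975  0.09186163  1.1045259
  1.1043777 ] [[-0.765  0.644 -0.001]
 [ 0.644  0.765  0.   ]
 [ 0.001 -0.    -1.   ]] 3.35
[260.57936939 166.73545552]
160 91
```

View pics/w1c.png

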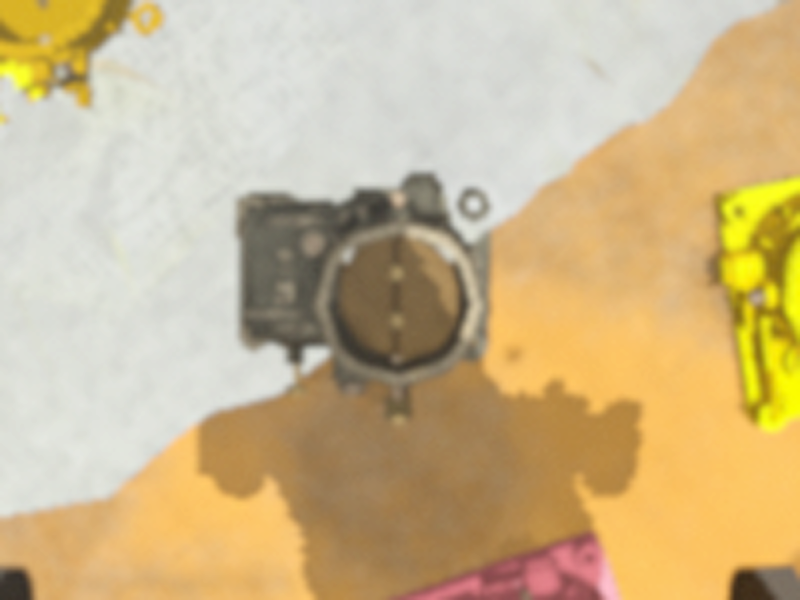

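The picture shows the dark grey casting aligned with the tool: collar centre at crop (401,301), full-image px (260.2,166.3). The flange left end runs (238,200)–(245,348), and the lever points down at (400,410).

Run:
```python
from h import *
w=lambda x,y:('w1',160+x/4,91+y/4)
t=('t0',198/6.25+310,126/6.25+206);s=('s0',212/5+182,100/5+258)
print(tri(w(401,301),t,s),tri(w(401,301),s),onz(*w(401,301),.044))
C=onz(*w(401,301),.044)
for n,z,p,q in(('left end',.006,(238,200),(244,346)),('right end',.006,(489,235),(486,355)),('collar LR',.044,(318,301),(485,301)),('throat screws',.03,(398,240),(397,358)),('top edge',.006,(250,195),(300,197)),('collar TB',.044,(401,222),(401,380))):
    a,b=onz(*w(*p),z),onz(*w(*q),z);d=b-a;print(n,a.round(4),b.round(4),np.linalg.norm(d).round(4),np.degrees(np.arctan2(d[1],d[0])).round(1))
```

```text
(array([ 0.4848, -0.1932,  0.0393]), array([0.0005, 0.0009, 0.0006])) (array([ 0.4844, -0.1931,  0.0389]), array([0.0001, 0.0001])) [ 0.48368341 -0.19247821  0.044     ]
left end [ 0.4325 -0.2148  0.006 ] [ 0.4687 -0.2442  0.006 ] 0.0467 -39.1
right end [ 0.4913 -0.1622  0.006 ] [ 0.5206 -0.1872  0.006 ] 0.0385 -40.4
collar LR [ 0.4686 -0.2104  0.044 ] [ 0.4989 -0.1743  0.044 ] 0.0471 50.0
throat screws [ 0.4715 -0.1831  0.03  ] [ 0.4984 -0.206   0.03  ] 0.0353 -40.4
top edge [ 0.4338 -0.2109  0.006 ] [ 0.4444 -0.1995  0.006 ] 0.0156 47.1
collar TB [ 0.4665 -0.1781  0.044 ] [ 0.5014 -0.2072  0.044 ] 0.0455 -39.9
```

Collar width comes out at 47.1 mm (47 expected) and yaw at 50°, matching the tool. Descending.

Emit:
step_arm(motion=[{"hand": 1, "x": 0.1, "y": 0.155, "z": 1, "ax": 0, "ay": 0, "az": 0}, {"hand": 1, "x": 0, "y": 0, "z": 1, "ax": 0, "ay": 0, "az": 0}, {"hand": 1, "x": 0, "y": 0, "z": 1, "ax": 0, "ay": 0, "az": 0}, {"hand": 1, "x": 0, "y": 0, "z": 1, "ax": 0, "ay": 0, "az": 0}, {"hand": 1, "x": 0, "y": 0, "z": 1, "ax": 0, "ay": 0, "az": 0}, {"hand": 1, "x": 0, "y": 0, "z": 0.9, "ax": 0, "ay": 0, "az": 0}, {"hand": 1, "x": 0, "y": 0, "z": 0.6, "ax": 0, "ay": 0, "az": 0}, {"hand": 1, "x": 0, "y": 0, "z": 0.5, "ax": 0, "ay": 0, "az": 0}])

```text
time_s: 4.2
position: [0.4834, -0.1923, 0.0197]
eef_rot: [-1.086, -2.946, -0.0]
wrist_force: [0.5, 0.0, -0.5]
width: 0.0856
grip_force: 0.0
```

Emit:
step_arm(motion=[{"hand": 1, "x": 0, "y": 0, "z": 0, "ax": 0, "ay": 0, "az": 0}, {"hand": 0, "x": 0, "y": 0, "z": 0, "ax": 0, "ay": 0, "az": 0}, {"hand": 0, "x": 0, "y": 0, "z": 0, "ax": 0, "ay": 0, "az": 0}, {"hand": 0, "x": 0, "y": 0, "z": 0, "ax": 0, "ay": 0, "az": 0}, {"hand": 0, "x": 0, "y": 0, "z": 0, "ax": 0, "ay": 0, "az": 0}, {"hand": 0, "x": 0, "y": 0, "z": 0, "ax": 0, "ay": 0, "az": 0}, {"hand": 0, "x": 0, "y": 0, "z": 0, "ax": 0, "ay": 0, "az": 0}, {"hand": 0, "x": 0, "y": 0, "z": 0, "ax": 0, "ay": 0, "az": 0}])

```text
time_s: 5.0
position: [0.4854, -0.1932, 0.023]
eef_rot: [1.083, 2.946, -0.001]
wrist_force: [-0.9, 0.6, 5.8]
width: 0.0441
grip_force: 61.0
```

Emit:
step_arm(motion=[{"hand": 0, "x": 0, "y": 0, "z": -0.3, "ax": 0, "ay": 0, "az": 0}, {"hand": 0, "x": 0, "y": 0, "z": -0.5, "ax": 0, "ay": 0, "az": 0}, {"hand": 0, "x": 0, "y": 0, "z": -0.7, "ax": 0, "ay": 0, "az": 0}, {"hand": 0, "x": 0, "y": 0, "z": -0.8, "ax": 0, "ay": 0, "az": 0}, {"hand": 0, "x": 0, "y": 0, "z": -0.8, "ax": 0, "ay": 0, "az": 0}, {"hand": 0, "x": 0, "y": 0, "z": -0.8, "ax": 0, "ay": 0, "az": 0}, {"hand": 0, "x": 0, "y": 0, "z": -0.6, "ax": 0, "ay": 0, "az": 0}, {"hand": 0, "x": 0.2, "y": 0.3, "z": -0.3, "ax": 0, "ay": 0, "az": 0}])

```text
time_s: 5.8
position: [0.4858, -0.1837, 0.1676]
eef_rot: [1.087, 2.944, -0.002]
wrist_force: [0.7, -0.9, -4.9]
width: 0.044
grip_force: 62.0
```

Emit:
step_arm(motion=[{"hand": 0, "x": 0.4, "y": 0.6, "z": 0, "ax": 0, "ay": 0, "az": 0}, {"hand": 0, "x": 0.45, "y": 0.65, "z": 0, "ax": 0, "ay": 0, "az": 0}, {"hand": 0, "x": 0.45, "y": 0.65, "z": 0, "ax": 0, "ay": 0, "az": 0}, {"hand": 0, "x": 0.45, "y": 0.65, "z": 0, "ax": 0, "ay": 0, "az": 0}, {"hand": 0, "x": 0.45, "y": 0.65, "z": 0, "ax": 0, "ay": 0, "az": 0}, {"hand": 0, "x": 0.45, "y": 0.65, "z": 0, "ax": 0, "ay": 0, "az": 0}, {"hand": 0, "x": 0.45, "y": 0.65, "z": 0, "ax": 0, "ay": 0, "az": 0}, {"hand": 0, "x": 0.45, "y": 0.65, "z": 0, "ax": 0, "ay": 0, "az": 0}])

```text
time_s: 6.6
position: [0.5029, 0.007, 0.1647]
eef_rot: [-1.081, -2.948, 0.0]
wrist_force: [0.3, 0.1, -4.8]
width: 0.0448
grip_force: 62.0
```

Emit:
step_arm(motion=[{"hand": 0, "x": 0.45, "y": 0.65, "z": 0, "ax": 0, "ay": 0, "az": 0}, {"hand": 0, "x": 0.45, "y": 0.65, "z": 0, "ax": 0, "ay": 0, "az": 0}, {"hand": 0, "x": 0.45, "y": 0.65, "z": 0, "ax": 0, "ay": 0, "az": 0}, {"hand": 0, "x": 0.45, "y": 0.65, "z": 0, "ax": 0, "ay": 0, "az": 0}, {"hand": 0, "x": 0.45, "y": 0.65, "z": 0, "ax": 0, "ay": 0, "az": 0}, {"hand": 0, "x": 0.45, "y": 0.65, "z": 0, "ax": 0, "ay": 0, "az": 0}, {"hand": 0, "x": 0.4, "y": 0.6, "z": 0, "ax": 0, "ay": 0, "az": 0}, {"hand": 0, "x": 0.1, "y": 0.2, "z": 0, "ax": 0, "ay": 0, "az": 0}])

```text
time_s: 7.4
position: [0.5206, 0.179, 0.1652]
eef_rot: [-1.075, -2.95, -0.003]
wrist_force: [-0.2, 0.8, -4.3]
width: 0.0442
grip_force: 62.1
```

Emit:
step_arm(motion=[{"hand": 0, "x": 0, "y": 0, "z": 0, "ax": 0, "ay": 0, "az": 0.9}, {"hand": 0, "x": 0, "y": 0, "z": 0, "ax": 0, "ay": 0, "az": 1}, {"hand": 0, "x": 0, "y": 0, "z": 0, "ax": 0, "ay": 0, "az": 1}, {"hand": 0, "x": 0, "y": 0, "z": 0, "ax": 0, "ay": 0, "az": 1}, {"hand": 0, "x": 0, "y": 0, "z": 0, "ax": 0, "ay": 0, "az": 1}, {"hand": 0, "x": 0, "y": 0, "z": 0, "ax": 0, "ay": 0, "az": 1}, {"hand": 0, "x": 0, "y": 0, "z": 0, "ax": 0, "ay": 0, "az": 1}, {"hand": 0, "x": 0, "y": 0, "z": 0, "ax": 0, "ay": 0, "az": 0.7}])

```text
time_s: 8.2
position: [0.5215, 0.1734, 0.1647]
eef_rot: [-2.432, -1.988, 0.004]
wrist_force: [0.2, -0.0, -4.4]
width: 0.0442
grip_force: 62.1
```

Run:
```python
from h import *
o=monitor.get_obs();print(o['position'],o['joints'],R.from_rotvec(o['eef_rot']).as_matrix().round(3),o['time_s'],o['width'])
im=snap('wrist','w2')
cv2.imwrite('pics/w2c.png',cv2.convertScaleAbs(cv2.resize(im[:,:,::-1],(800,600),interpolation=cv2.INTER_CUBIC),alpha=1.3))
```

```text
[0.52150893 0.17344714 0.16469218] [ 0.03083385  0.31099611 -0.49397603  1.88091988  0.17441874  0.99416587
 -0.73907307] [[ 0.199  0.98  -0.002]
 [ 0.98  -0.199 -0.001]
 [-0.002 -0.002 -1.   ]] 8.2 0.04424009440984857
```

View pics/w2c.png

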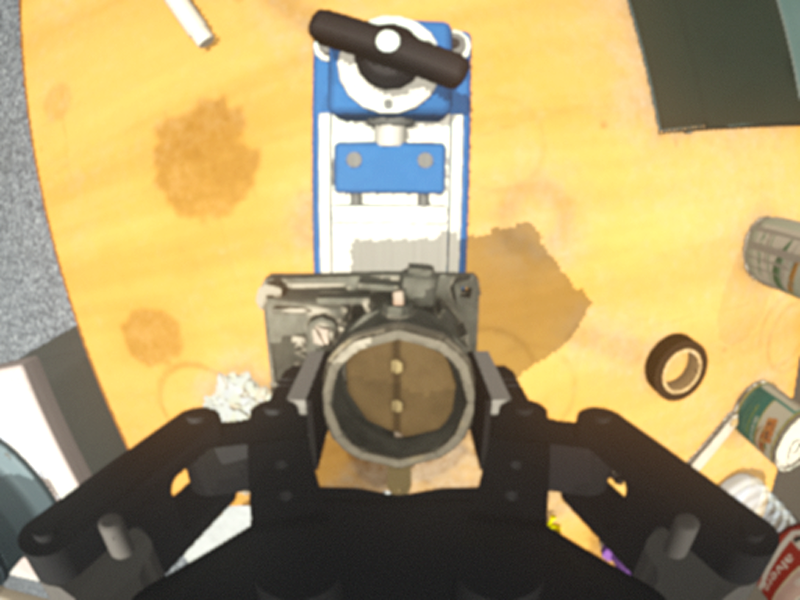

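The wrist picture shows the casting held level and square, flange far edge (268,277)–(475,277) and collar at (400,395). The slide front edge is (335,192)–(445,192), the base sides are at x≈316 and x≈470, and the T-bar runs (312,25)–(466,72).

Run:
```python
from h import *
k=1.5625
w=lambda x,y,z:onz('w2',x/k,y/k,z)
xv0=None
def show(n,a,b):
    d=(b-a)[:2];print(n,a.round(4),b.round(4),'mid',((a+b)/2).round(4)[:2],np.linalg.norm(d).round(4),np.degrees(np.arctan2(d[1],d[0])).round(2))
show('slide front',w(335,192,.042),w(445,192,.042))
show('slide back',w(337,144,.042),w(444,145,.042))
show('base R',w(468,265,.016),w(470,100,.016))
show('base L',w(318,265,.016),w(315,100,.016))
show('base width low',w(318,250,.016),w(468,250,.016))
show('housing front top',w(329,118,.066),w(454,120,.066))
show('bar',w(318,22,.108),w(465,66,.108))
print('hub',w(388,41,.11),tri(('w2',388/k,41/k),('t0',57/4+140,98/4+172),('s0',177/3.125+198,40/3.125+102)))
o=monitor.get_obs();Rt=R.from_rotvec(o['eef_rot']).as_matrix();p=o['position']
zf=p[2]-.023
for n,x,y,h in(('fl TL',268,277,.006),('fl TR',476,277,.006),('collar L',324,392,.044),('collar R',476,392,.044),('collar T',400,330,.044),('collar B',400,467,.044)):
    print(n,(Rt.T@(w(x,y,zf+h)-p)).round(4))
```

```text
slide front [0.496  0.2333 0.042 ] [0.5572 0.2207 0.042 ] mid [0.5266 0.227 ] 0.0626 -11.65
slide back [0.5029 0.26   0.042 ] [0.5618 0.2472 0.042 ] mid [0.5324 0.2536] 0.0603 -12.25
base R [0.5657 0.1701 0.016 ] [0.5862 0.2734 0.016 ] mid [0.5759 0.2218] 0.1053 78.75
base L [0.4709 0.1895 0.016 ] [0.4921 0.2929 0.016 ] mid [0.4815 0.2412] 0.1056 78.45
base width low [0.4733 0.199  0.016 ] [0.5673 0.1798 0.016 ] mid [0.5203 0.1894] 0.096 -11.54
housing front top [0.5045 0.2724 0.066 ] [0.5669 0.2583 0.066 ] mid [0.5357 0.2654] 0.064 -12.66
bar [0.5133 0.3105 0.108 ] [0.5706 0.2775 0.108 ] mid [0.542 0.294] 0.0661 -29.86
hub [0.54072928 0.29399709 0.11      ] (array([0.5425, 0.2965, 0.0935]), array([0.0024, 0.0025, 0.0008]))
fl TL [ 0.0287 -0.048   0.017 ]
fl TR [0.0287 0.0267 0.0169]
collar L [ 0.0029 -0.0228 -0.021 ]
collar R [ 0.0029  0.022  -0.021 ]
collar T [ 0.0225 -0.0005 -0.021 ]
collar B [-0.0242 -0.0003 -0.021 ]
```

Emit:
step_arm(motion=[{"hand": 0, "x": -0.02, "y": 0.19, "z": 0.4, "ax": 0, "ay": 0, "az": 0}, {"hand": 0, "x": 0, "y": 0, "z": 0.6, "ax": 0, "ay": 0, "az": 0}, {"hand": 0, "x": 0, "y": 0, "z": 0.6, "ax": 0, "ay": 0, "az": 0}, {"hand": 0, "x": 0, "y": 0, "z": 0.6, "ax": 0, "ay": 0, "az": 0}, {"hand": 0, "x": 0, "y": 0, "z": 0.6, "ax": 0, "ay": 0, "az": 0}, {"hand": 0, "x": 0, "y": 0, "z": 0.4, "ax": 0, "ay": 0, "az": 0}, {"hand": 0, "x": 0, "y": 0, "z": 0.15, "ax": 0, "ay": 0, "az": 0}, {"hand": 0, "x": 0, "y": 0, "z": 0, "ax": 0, "ay": 0, "az": 0}])

```text
time_s: 9.05
position: [0.5275, 0.1724, 0.0638]
eef_rot: [-2.426, -1.995, 0.003]
wrist_force: [-0.1, 0.1, -3.9]
width: 0.044
grip_force: 62.1
```

Run:
```python
from h import *
o=monitor.get_obs();print(o['position'],R.from_rotvec(o['eef_rot']).as_matrix().round(3),o['time_s'],o['wrist_force'])
w=snap('wrist','w3');s=snap('side','s3');t=snap('top','t3')
c=lambda im,x,y,ww,h,W,H:cv2.convertScaleAbs(cv2.resize(im[y:y+h,x:x+ww,::-1],(W,H),interpolation=cv2.INTER_CUBIC),alpha=1.4)
cv2.imwrite('pics/c3.png',np.vstack([np.hstack([c(w,150,20,200,150,400,300),c(s,200,110,100,75,400,300)]),np.hstack([c(t,140,172,100,75,400,300),c(w,150,60,120,90,400,300)])]))
```

```text
[0.52745618 0.17238314 0.06381346] [[ 0.193  0.981 -0.002]
 [ 0.981 -0.193 -0.   ]
 [-0.001 -0.002 -1.   ]] 9.05 [-0.09393894  0.14127434 -3.87478623]
```

View pics/c3.png

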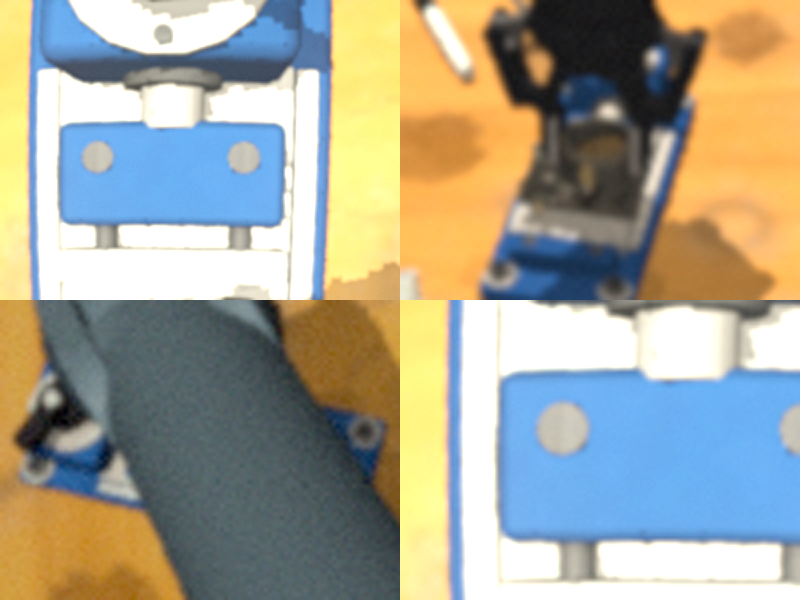

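The wrist panel shows slide front corners at crop (62,224) and (283,224), and a plate line, perhaps the jaw face, at y≈298. The side panel shows the casting square over the bed.

Run:
```python
from h import *
o=monitor.get_obs();Rt=R.from_rotvec(o['eef_rot']).as_matrix();p=o['position']
w=lambda x,y,z:(Rt.T@(onz('w3',150+x/2,20+y/2,z)-p)*1000).round(1)
for n,x,y,z in(('front L',62,224,.042),('front R',283,224,.042),('back L',62,123,.042),('back R',284,122,.042),('jaw back',170,248,.033),('jaw face?',170,298,.033),('baseL',34,200,.016),('baseR',327,200,.016),('bedline L',60,270,.033),('bedline R',290,270,.033),('plateL',40,200,.024),('plateR',318,200,.024)):print(n,w(x,y,z))
im=cv2.imread('pics/w3.png')
print(im[150:200:1,200:270].mean(axis=(1,2)).round())
print('front row',[int(v) for v in im[120:150,225,1]])
# side view: fixed jaw face, from crop (525,208)-(635,243)
s=lambda x,y,z:(Rt.T@(onz('s3',200+(x-400)/4,110+y/4,z)-p)*1000).round(1)
for x,y,z in((525,206,.048),(636,222,.048),(512,205,.033),(640,243,.033)):print(s(x,y,z))
```

```text
front L [ 52.7 -43.7  23.7]
front R [52.1 18.  23.8]
back L [ 81.1 -43.1  23.8]
back R [80.5 18.  23.9]
jaw back [ 44.3 -13.9  32.8]
jaw face? [ 29.3 -14.1  32.8]
baseL [ 58.9 -59.6  49.7]
baseR [58.2 35.3 49.9]
bedline L [ 38.1 -47.2  32.7]
bedline R [37.8 21.4 32.8]
plateL [ 59.1 -55.2  41.7]
plateR [58.4 30.9 41.9]
[218. 218. 217. 217. 217. 217. 216. 215. 215. 214. 207. 200. 203. 208.
 210. 211. 211. 208. 197. 180. 162. 152. 145. 129. 102.  85.  90. 102.
 106. 102. 100. 110. 121. 119. 104.  89.  82.  79.  76.  76.  84.  96.
 101.  99.  92.  83.  84.  92.  98.  98.]
front row [127, 126, 127, 126, 127, 126, 126, 125, 122, 115, 106, 97, 129, 184, 209, 214, 213, 216, 220, 222, 223, 221, 209, 179, 170, 201, 220, 224, 224, 223]
[-32.4 -41.6  17.6]
[-34.7  31.3  17.8]
[-15.6 -55.3  32.6]
[-37.2  34.3  32.8]
```

Emit:
step_arm(motion=[{"hand": 0, "x": -0.02, "y": -0.06, "z": 0, "ax": 0, "ay": 0, "az": 0}, {"hand": 0, "x": 0, "y": 0, "z": 0.1, "ax": 0, "ay": 0, "az": 0}, {"hand": 0, "x": 0, "y": 0, "z": 0.1, "ax": 0, "ay": 0, "az": 0}, {"hand": 0, "x": 0, "y": 0, "z": 0.1, "ax": 0, "ay": 0, "az": 0}, {"hand": 0, "x": 0, "y": 0, "z": 0.1, "ax": 0, "ay": 0, "az": 0}, {"hand": 0, "x": 0, "y": 0, "z": 0.05, "ax": 0, "ay": 0, "az": 0}, {"hand": 0, "x": 0, "y": 0, "z": 0.03, "ax": 0, "ay": 0, "az": 0}, {"hand": 0, "x": 0, "y": 0, "z": 0, "ax": 0, "ay": 0, "az": 0}])

```text
time_s: 10.0
position: [0.526, 0.1726, 0.0502]
eef_rot: [-2.427, -1.995, 0.0]
wrist_force: [0.2, 0.7, -4.4]
width: 0.0444
grip_force: 62.1
```

Emit:
step_arm(motion=[{"hand": 0, "x": 0, "y": 0, "z": 0.03, "ax": 0, "ay": 0, "az": 0}, {"hand": 0, "x": 0, "y": 0, "z": 0.02, "ax": 0, "ay": 0, "az": 0}, {"hand": 0, "x": 0, "y": 0, "z": 0.02, "ax": 0, "ay": 0, "az": 0}, {"hand": 0, "x": 0, "y": 0, "z": 0.02, "ax": 0, "ay": 0, "az": 0}, {"hand": 0, "x": 0, "y": 0, "z": 0, "ax": 0, "ay": 0, "az": 0}, {"hand": 0, "x": 0, "y": 0, "z": 0, "ax": 0, "ay": 0, "az": 0}, {"hand": 0, "x": 0, "y": 0, "z": 0, "ax": 0, "ay": 0, "az": 0}, {"hand": 0, "x": 0, "y": 0, "z": 0, "ax": 0, "ay": 0, "az": 0}])

```text
time_s: 10.8
position: [0.5262, 0.1726, 0.0478]
eef_rot: [2.427, 1.995, 0.0]
wrist_force: [0.6, 0.7, -5.1]
width: 0.0445
grip_force: 62.1
```

Emit:
step_arm(motion=[{"hand": 0, "x": 0, "y": 0, "z": 0.02, "ax": 0, "ay": 0, "az": 0}, {"hand": 0, "x": 0, "y": 0, "z": 0.01, "ax": 0, "ay": 0, "az": 0}, {"hand": 0, "x": 0, "y": 0, "z": 0.01, "ax": 0, "ay": 0, "az": 0}, {"hand": 0, "x": 0, "y": 0, "z": 0, "ax": 0, "ay": 0, "az": 0}, {"hand": 0, "x": 0, "y": 0, "z": 0, "ax": 0, "ay": 0, "az": 0}, {"hand": 0, "x": 0, "y": 0, "z": 0, "ax": 0, "ay": 0, "az": 0}, {"hand": 0, "x": 0, "y": 0, "z": 0, "ax": 0, "ay": 0, "az": 0}, {"hand": 0, "x": 0, "y": 0, "z": 0, "ax": 0, "ay": 0, "az": 0}])

```text
time_s: 11.6
position: [0.5263, 0.1726, 0.047]
eef_rot: [2.427, 1.995, 0.0]
wrist_force: [-3.1, -1.1, 4.7]
width: 0.0445
grip_force: 63.1
```

Contact: the force went from −5 to +5 N at the expected height. Releasing, then rising.

Emit:
step_arm(motion=[{"hand": 0.7, "x": 0, "y": 0, "z": 0, "ax": 0, "ay": 0, "az": 0}, {"hand": 0.8, "x": 0, "y": 0, "z": 0, "ax": 0, "ay": 0, "az": 0}, {"hand": 1, "x": 0, "y": 0, "z": 0, "ax": 0, "ay": 0, "az": 0}, {"hand": 1, "x": 0, "y": 0, "z": 0, "ax": 0, "ay": 0, "az": 0}, {"hand": 1, "x": 0, "y": 0, "z": 0, "ax": 0, "ay": 0, "az": 0}, {"hand": 1, "x": 0, "y": 0, "z": -0.2, "ax": 0, "ay": 0, "az": 0}, {"hand": 1, "x": 0, "y": 0, "z": -0.4, "ax": 0, "ay": 0, "az": 0}, {"hand": 1, "x": 0, "y": 0, "z": -0.6, "ax": 0, "ay": 0, "az": 0}])

```text
time_s: 12.4
position: [0.5255, 0.1724, 0.0828]
eef_rot: [-2.426, -1.995, 0.002]
wrist_force: [-0.5, -0.8, -0.7]
width: 0.0855
grip_force: 0.0
```

Emit:
step_arm(motion=[{"hand": 1, "x": 0, "y": 0, "z": -0.8, "ax": 0, "ay": 0, "az": 0}, {"hand": 1, "x": 0, "y": 0, "z": -0.8, "ax": 0, "ay": 0, "az": 0}, {"hand": 1, "x": 0, "y": 0, "z": -0.8, "ax": 0, "ay": 0, "az": 0}, {"hand": 1, "x": 0, "y": 0, "z": -0.8, "ax": 0, "ay": 0, "az": 0}, {"hand": 1, "x": 0, "y": 0, "z": -0.6, "ax": 0, "ay": 0, "az": 0}, {"hand": 1, "x": 0, "y": 0, "z": -0.3, "ax": 0, "ay": 0, "az": 0}, {"hand": 1, "x": 0, "y": 0, "z": 0, "ax": 0, "ay": 0, "az": 0}, {"hand": 1, "x": 0, "y": 0, "z": 0, "ax": 0, "ay": 0, "az": 0}])

```text
time_s: 13.2
position: [0.5257, 0.1724, 0.2051]
eef_rot: [-2.427, -1.995, 0.001]
wrist_force: [-0.8, -0.5, 0.5]
width: 0.0856
grip_force: 0.0
```

Run:
```python
from h import *
o=monitor.get_obs();print(o['position'],R.from_rotvec(o['eef_rot']).as_matrix().round(3),o['time_s'],o['width'])
im=snap('wrist','w4')
cv2.imwrite('pics/w4c.png',cv2.convertScaleAbs(cv2.resize(im[0:300,100:500,::-1],(800,600),interpolation=cv2.INTER_CUBIC),alpha=1.2))
```

```text
[0.52567811 0.17235587 0.20511759] [[ 0.194  0.981 -0.001]
 [ 0.981 -0.194 -0.   ]
 [-0.    -0.001 -1.   ]] 13.2 0.08556619437960691
```

View pics/w4c.png

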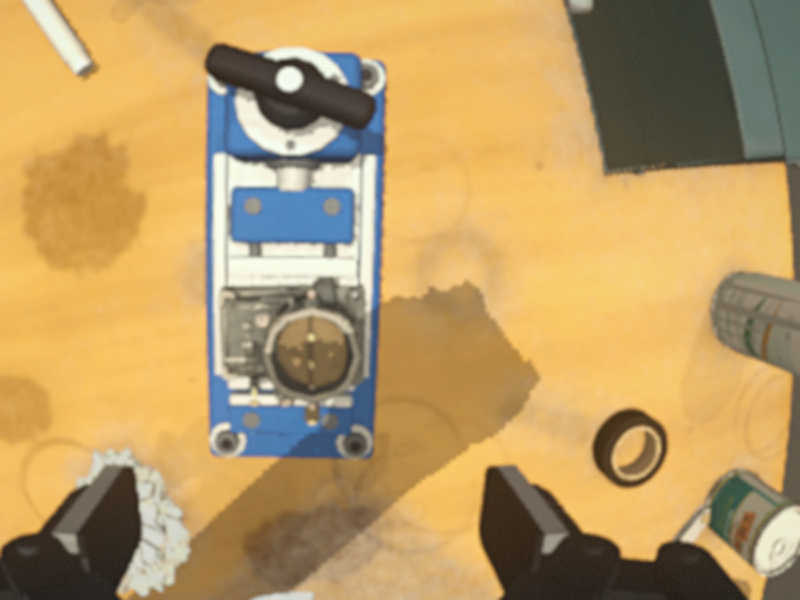

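The picture shows the casting released and standing square between the jaws, flange (222,290)–(360,290), collar (313,350). The T-bar runs (210,58)–(373,112) with its hub at (289,79).

Run:
```python
from h import *
w=lambda x,y:('w4',100+x/2,y/2)
a,b=onz(*w(214,60),.1),onz(*w(371,110),.1)
d=b-a;print(a,b,(a+b)/2,np.linalg.norm(d),np.degrees(np.arctan2(d[1],d[0])))
for z in(.108,.112,.12):print(onz(*w(289,79),z))
k=1.5625
print(tri(w(289,79),('w2',388/k,41/k)))
o=monitor.get_obs();Rt=R.from_rotvec(o['eef_rot']).as_matrix();p=o['position']
t=np.array([.5412,.2938,p[2]]);print((Rt.T@(t-p)/.03).round(2))
# base holes, z .016
for x,y in((355,442),(228,442),(370,75)):print(onz(*w(x,y),.016))
```

```text
[0.51203028 0.31185994 0.1       ] [0.57117179 0.27707412 0.1       ] [0.54160103 0.29446703 0.1       ] 0.06861319559690184 -30.463166406392187
[0.54063834 0.29455391 0.108     ]
[0.54058686 0.29359699 0.112     ]
[0.5404839  0.29168317 0.12      ]
(array([0.5407, 0.2941, 0.1097]), array([0.0001, 0.0001]))
[ 4.08 -0.27 -0.  ]
[0.5388068  0.10297309 0.016     ]
[0.46388528 0.11762798 0.016     ]
[0.58611874 0.3107281  0.016     ]
```

Emit:
step_arm(motion=[{"hand": 1, "x": 0.3, "y": -0.3, "z": 0, "ax": 0, "ay": 0, "az": 0}, {"hand": 1, "x": 0.6, "y": 0, "z": 0, "ax": 0, "ay": 0, "az": 0}, {"hand": 1, "x": 0.7, "y": 0, "z": 0, "ax": 0, "ay": 0, "az": 0}, {"hand": 1, "x": 0.7, "y": 0, "z": 0, "ax": 0, "ay": 0, "az": 0}, {"hand": 1, "x": 0.7, "y": 0, "z": 0, "ax": 0, "ay": 0, "az": 0}, {"hand": 1, "x": 0.6, "y": 0, "z": 0, "ax": 0, "ay": 0, "az": 0}, {"hand": 1, "x": 0.48, "y": 0, "z": 0, "ax": 0, "ay": 0, "az": 0}, {"hand": 1, "x": 0, "y": 0, "z": 0, "ax": 0, "ay": 0, "az": -0.8}])

```text
time_s: 14.05
position: [0.5399, 0.298, 0.2052]
eef_rot: [-2.303, -2.134, -0.001]
wrist_force: [-0.6, -0.6, -0.3]
width: 0.0852
grip_force: 0.0
```

Emit:
step_arm(motion=[{"hand": 1, "x": 0, "y": 0, "z": 0, "ax": 0, "ay": 0, "az": -1}, {"hand": 1, "x": 0, "y": 0, "z": 0, "ax": 0, "ay": 0, "az": -1}, {"hand": 1, "x": 0, "y": 0, "z": 0, "ax": 0, "ay": 0, "az": -1}, {"hand": 1, "x": 0, "y": 0, "z": 0, "ax": 0, "ay": 0, "az": -1}, {"hand": 1, "x": 0, "y": 0, "z": 0, "ax": 0, "ay": 0, "az": -1}, {"hand": 1, "x": 0, "y": 0, "z": 0, "ax": 0, "ay": 0, "az": -1}, {"hand": 1, "x": 0, "y": 0, "z": 0, "ax": 0, "ay": 0, "az": -1}, {"hand": 1, "x": 0, "y": 0, "z": 0, "ax": 0, "ay": 0, "az": -1}])

```text
time_s: 14.85
position: [0.5408, 0.2944, 0.2051]
eef_rot: [-0.825, -3.031, 0.001]
wrist_force: [-0.6, -0.7, -0.8]
width: 0.0853
grip_force: 0.0
```

Run:
```python
from h import *
o=monitor.get_obs();Rt=R.from_rotvec(o['eef_rot']).as_matrix();p=o['position'];print(p,o['joints'].round(2),np.degrees(np.arctan2(Rt[1,1],Rt[0,1])),o['time_s'])
print((Rt.T@(np.array([.5409,.2941,.089])-p)/.03).round(3))
```

```text
[0.54075177 0.29439783 0.20505986] [ 0.03  0.45 -0.76  1.68  0.33  1.15  0.22] 59.54794516831465 14.85
[-1.100e-02 -3.000e-03  3.869e+00]
```

Emit:
step_arm(motion=[{"hand": 1, "x": -0.01, "y": 0, "z": 0.6, "ax": 0, "ay": 0, "az": 0}, {"hand": 1, "x": 0, "y": 0, "z": 0.8, "ax": 0, "ay": 0, "az": 0}, {"hand": 1, "x": 0, "y": 0, "z": 0.8, "ax": 0, "ay": 0, "az": 0}, {"hand": 1, "x": 0, "y": 0, "z": 0.7, "ax": 0, "ay": 0, "az": 0}, {"hand": 1, "x": 0, "y": 0, "z": 0.5, "ax": 0, "ay": 0, "az": 0}, {"hand": 1, "x": 0, "y": 0, "z": 0.3, "ax": 0, "ay": 0, "az": 0}, {"hand": 1, "x": 0, "y": 0, "z": 0.15, "ax": 0, "ay": 0, "az": 0}, {"hand": 1, "x": 0, "y": 0, "z": 0, "ax": 0, "ay": 0, "az": 0}])

```text
time_s: 15.65
position: [0.5412, 0.2944, 0.0899]
eef_rot: [-0.833, -3.029, 0.0]
wrist_force: [-0.4, 0.5, 1.3]
width: 0.0855
grip_force: 0.0
```

Emit:
step_arm(motion=[{"hand": 0, "x": 0, "y": 0, "z": 0, "ax": 0, "ay": 0, "az": 0}, {"hand": 0, "x": 0, "y": 0, "z": 0, "ax": 0, "ay": 0, "az": 0}, {"hand": 0, "x": 0, "y": 0, "z": 0, "ax": 0, "ay": 0, "az": 0}, {"hand": 0, "x": 0, "y": 0, "z": 0, "ax": 0, "ay": 0, "az": 0}, {"hand": 0, "x": 0, "y": 0, "z": 0, "ax": 0, "ay": 0, "az": 0}, {"hand": 0, "x": 0, "y": 0, "z": 0, "ax": 0, "ay": 0, "az": 0}, {"hand": 0, "x": 0, "y": 0, "z": 0, "ax": 0, "ay": 0, "az": 0}, {"hand": 0, "x": 0, "y": 0, "z": 0, "ax": 0, "ay": 0, "az": 0}])

```text
time_s: 16.45
position: [0.5422, 0.2955, 0.0907]
eef_rot: [0.832, 3.028, 0.004]
wrist_force: [2.8, 2.6, 0.8]
width: 0.0134
grip_force: 62.4
```

Gripped the bar, forces are small. Turning clockwise.

Emit:
step_arm(motion=[{"hand": 0, "x": 0, "y": 0, "z": 0, "ax": 0, "ay": 0, "az": 0.4}, {"hand": 0, "x": 0, "y": 0, "z": 0, "ax": 0, "ay": 0, "az": 0.7}, {"hand": 0, "x": 0, "y": 0, "z": 0, "ax": 0, "ay": 0, "az": 0.7}, {"hand": 0, "x": 0, "y": 0, "z": 0, "ax": 0, "ay": 0, "az": 0.7}, {"hand": 0, "x": 0, "y": 0, "z": 0, "ax": 0, "ay": 0, "az": 0.7}, {"hand": 0, "x": 0, "y": 0, "z": 0, "ax": 0, "ay": 0, "az": 0.7}, {"hand": 0, "x": 0, "y": 0, "z": 0, "ax": 0, "ay": 0, "az": 0.7}, {"hand": 0, "x": 0, "y": 0, "z": 0, "ax": 0, "ay": 0, "az": 0.7}])

```text
time_s: 17.25
position: [0.5417, 0.2952, 0.0907]
eef_rot: [1.875, 2.52, 0.003]
wrist_force: [1.4, 2.1, 0.8]
width: 0.0131
grip_force: 62.5
```

```bash
cat > st.py <<'E'
from h import *
o=monitor.get_obs();Rt=R.from_rotvec(o['eef_rot']).as_matrix();a=np.degrees(np.arctan2(Rt[1,1],Rt[0,1]));th=np.radians(78.6-a)
print(o['position'].round(4),'yaw',a.round(1),'theta if rigid',th.round(3),o['wrist_force'].round(1),o['torque'].round(2),o['joints'].round(2),o['width'],o['time_s'])
E
python3 st.py
```

```text
[0.5417 0.2952 0.0907] yaw 16.7 theta if rigid 1.081 [1.4 2.1 0.8] [ 0.45 -0.28  0.19] [-0.14  0.54 -0.54  1.77  0.33  0.93 -0.53] 0.013089802860195888 17.25
```

Emit:
step_arm(motion=[{"hand": 0, "x": 0, "y": 0, "z": 0, "ax": 0, "ay": 0, "az": 0.9}, {"hand": 0, "x": 0, "y": 0, "z": 0, "ax": 0, "ay": 0, "az": 0.9}, {"hand": 0, "x": 0, "y": 0, "z": 0, "ax": 0, "ay": 0, "az": 0.9}, {"hand": 0, "x": 0, "y": 0, "z": 0, "ax": 0, "ay": 0, "az": 0.9}, {"hand": 0, "x": 0, "y": 0, "z": 0, "ax": 0, "ay": 0, "az": 0.9}, {"hand": 0, "x": 0, "y": 0, "z": 0, "ax": 0, "ay": 0, "az": 0.9}, {"hand": 0, "x": 0, "y": 0, "z": 0, "ax": 0, "ay": 0, "az": 0.9}, {"hand": 0, "x": 0, "y": 0, "z": 0, "ax": 0, "ay": 0, "az": 0.9}])

```text
time_s: 18.05
position: [0.5411, 0.2954, 0.0907]
eef_rot: [-2.857, -1.303, -0.001]
wrist_force: [0.8, 2.0, 2.8]
width: 0.0136
grip_force: 62.6
```

Emit:
step_arm(motion=[{"hand": 0, "x": 0, "y": 0, "z": 0, "ax": 0, "ay": 0, "az": 0.5}, {"hand": 0, "x": 0, "y": 0, "z": 0, "ax": 0, "ay": 0, "az": 0.5}, {"hand": 0, "x": 0, "y": 0, "z": 0, "ax": 0, "ay": 0, "az": 0.5}, {"hand": 0, "x": 0, "y": 0, "z": 0, "ax": 0, "ay": 0, "az": 0.5}, {"hand": 0, "x": 0, "y": 0, "z": 0, "ax": 0, "ay": 0, "az": 0.2}, {"hand": 0, "x": 0, "y": 0, "z": 0, "ax": 0, "ay": 0, "az": 0}, {"hand": 0, "x": 0, "y": 0, "z": 0, "ax": 0, "ay": 0, "az": 0}, {"hand": 0, "x": 0, "y": 0, "z": 0, "ax": 0, "ay": 0, "az": 0}])

```text
time_s: 18.85
position: [0.541, 0.2956, 0.0906]
eef_rot: [-3.021, -0.858, -0.001]
wrist_force: [0.2, 3.1, 5.6]
width: 0.0132
grip_force: 63.1
```

```bash
python3 st.py
python3 - <<'E'
from h import *
w=snap('wrist','w5');s=snap('side','s5');t=snap('top','t5')
# orange pixels near the vice slide
for n,im in(('w5',w),('s5',s),('t5',t)):
    h=cv2.cvtColor(im,cv2.COLOR_RGB2HSV)
    p=proj(n,[.522+.2*.04-.04,.2017+.04,.03]);print(n,'slide -x side at',p)
E
```

```text
[0.541  0.2956 0.0906] yaw -58.3 theta if rigid 2.389 [0.2 3.1 5.6] [0.82 0.3  0.08] [-0.35  0.49 -0.27  1.78  0.16  0.89 -1.71] 0.013182910133055777 18.85
w5 slide -x side at [278.18699568 285.76867513]
s5 slide -x side at [236.05651622 145.19895081]
t5 slide -x side at [178.71932956 220.98186196]
```

```bash
cat > tab.py <<'E'
import sys
from h import *
exec(open('st.py').read())
n=sys.argv[1]
for c in('side','wrist','top'):
    im=snap(c,c[0]+n); f=c[0]+n
    pts=[]
    for vx,vy,vz in((-38,y,z) for y in(25,30,35) for z in (30,)):
        xv=np.array([.98,-.199]);yv=np.array([.199,.98]);q=np.array([.522,.2017])+xv*vx/1e3+yv*vy/1e3
        u=proj(f,[*q,vz/1e3]).round().astype(int)
        pts.append((tuple(u),im[u[1],u[0]].tolist() if 0<=u[0]<512 and 0<=u[1]<384 else None))
    print(c,pts)
    h=cv2.cvtColor(im,cv2.COLOR_RGB2HSV);u=pts[1][0];x0,y0=max(0,u[0]-25),max(0,u[1]-25)
    r=h[y0:y0+50,x0:x0+50]; m=(r[...,0]<13)&(r[...,1]>170)&(r[...,2]>90);ys,xs=np.nonzero(m);print('  deep orange',m.sum(),(x0+xs.mean(),y0+ys.mean()) if m.any() else '')
E
python3 tab.py 6
```

```text
[0.541  0.2955 0.0906] yaw -58.3 theta if rigid 2.389 [-1.4  3.4  5.9] [0.82 0.29 0.1 ] [-0.35  0.49 -0.27  1.78  0.16  0.89 -1.71] 0.013904821954055346 19.0
side [((np.int64(236), np.int64(147)), [142, 135, 128]), ((np.int64(236), np.int64(146)), [141, 136, 130]), ((np.int64(237), np.int64(145)), [121, 121, 123])]
  deep orange 0 
wrist [((np.int64(286), np.int64(290)), [34, 31, 30]), ((np.int64(282), np.int64(287)), [34, 32, 30]), ((np.int64(277), np.int64(283)), [38, 33, 32])]
  deep orange 0 
top [((np.int64(182), np.int64(221)), [122, 118, 114]), ((np.int64(180), np.int64(221)), [132, 128, 121]), ((np.int64(178), np.int64(220)), [118, 117, 113])]
  deep orange 0
```

Emit:
step_arm(motion=[{"hand": 0, "x": 0, "y": 0, "z": 0, "ax": 0, "ay": 0, "az": 0.3}, {"hand": 0, "x": 0, "y": 0, "z": 0, "ax": 0, "ay": 0, "az": 0.3}, {"hand": 0, "x": 0, "y": 0, "z": 0, "ax": 0, "ay": 0, "az": 0.3}, {"hand": 0, "x": 0, "y": 0, "z": 0, "ax": 0, "ay": 0, "az": 0.3}, {"hand": 0, "x": 0, "y": 0, "z": 0, "ax": 0, "ay": 0, "az": 0.2}, {"hand": 0, "x": 0, "y": 0, "z": 0, "ax": 0, "ay": 0, "az": 0}, {"hand": 0, "x": 0, "y": 0, "z": 0, "ax": 0, "ay": 0, "az": 0}, {"hand": 0, "x": 0, "y": 0, "z": 0, "ax": 0, "ay": 0, "az": 0}])

```text
time_s: 19.95
position: [0.5409, 0.2957, 0.0907]
eef_rot: [-3.09, -0.559, -0.001]
wrist_force: [-0.6, 4.0, 5.4]
width: 0.0132
grip_force: 63.1
```

```bash
python3 tab.py 7
```

```text
[0.5409 0.2957 0.0907] yaw -69.5 theta if rigid 2.585 [-0.6  4.   5.4] [0.89 0.26 0.07] [-0.39  0.49 -0.23  1.78  0.13  0.89 -1.88] 0.013174194544314554 19.95
side [((np.int64(236), np.int64(147)), [141, 134, 128]), ((np.int64(236), np.int64(146)), [141, 136, 130]), ((np.int64(237), np.int64(145)), [122, 122, 124])]
  deep orange 0 
wrist [((np.int64(304), np.int64(283)), [35, 33, 34]), ((np.int64(299), np.int64(281)), [34, 33, 31]), ((np.int64(294), np.int64(278)), [37, 36, 35])]
  deep orange 0 
top [((np.int64(182), np.int64(221)), [119, 117, 112]), ((np.int64(180), np.int64(221)), [132, 129, 121]), ((np.int64(178), np.int64(220)), [123, 120, 112])]
  deep orange 0
```

Emit:
step_arm(motion=[{"hand": 0, "x": 0, "y": 0, "z": 0, "ax": 0, "ay": 0, "az": 0.25}, {"hand": 0, "x": 0, "y": 0, "z": 0, "ax": 0, "ay": 0, "az": 0.25}, {"hand": 0, "x": 0, "y": 0, "z": 0, "ax": 0, "ay": 0, "az": 0.25}, {"hand": 0, "x": 0, "y": 0, "z": 0, "ax": 0, "ay": 0, "az": 0.25}, {"hand": 0, "x": 0, "y": 0, "z": 0, "ax": 0, "ay": 0, "az": 0}, {"hand": 0, "x": 0, "y": 0, "z": 0, "ax": 0, "ay": 0, "az": 0}, {"hand": 0, "x": 0, "y": 0, "z": 0, "ax": 0, "ay": 0, "az": 0}, {"hand": 0, "x": 0, "y": 0, "z": 0, "ax": 0, "ay": 0, "az": 0}])

```text
time_s: 20.9
position: [0.5409, 0.2958, 0.0907]
eef_rot: [-3.121, -0.343, -0.0]
wrist_force: [-1.4, 3.3, 5.6]
width: 0.0133
grip_force: 63.0
```

```bash
python3 tab.py 8
```

```text
[0.5409 0.2958 0.0907] yaw -77.5 theta if rigid 2.724 [-1.4  3.3  5.6] [0.89 0.29 0.11] [-0.41  0.48 -0.2   1.78  0.12  0.89 -2.01] 0.013261907564620791 20.9
side [((np.int64(236), np.int64(147)), [141, 135, 128]), ((np.int64(236), np.int64(146)), [141, 136, 131]), ((np.int64(237), np.int64(145)), [121, 121, 125])]
  deep orange 0 
wrist [((np.int64(315), np.int64(276)), [37, 36, 37]), ((np.int64(310), np.int64(275)), [38, 37, 38]), ((np.int64(305), np.int64(273)), [39, 38, 39])]
  deep orange 0 
top [((np.int64(182), np.int64(221)), [120, 117, 112]), ((np.int64(180), np.int64(221)), [131, 127, 120]), ((np.int64(178), np.int64(220)), [124, 121, 115])]
  deep orange 0
```

Emit:
step_arm(motion=[{"hand": 0, "x": 0, "y": 0, "z": 0, "ax": 0, "ay": 0, "az": 0.2}, {"hand": 0, "x": 0, "y": 0, "z": 0, "ax": 0, "ay": 0, "az": 0.2}, {"hand": 0, "x": 0, "y": 0, "z": 0, "ax": 0, "ay": 0, "az": 0.2}, {"hand": 0, "x": 0, "y": 0, "z": 0, "ax": 0, "ay": 0, "az": 0.2}, {"hand": 0, "x": 0, "y": 0, "z": 0, "ax": 0, "ay": 0, "az": 0}, {"hand": 0, "x": 0, "y": 0, "z": 0, "ax": 0, "ay": 0, "az": 0}, {"hand": 0, "x": 0, "y": 0, "z": 0, "ax": 0, "ay": 0, "az": 0}, {"hand": 0, "x": 0, "y": 0, "z": 0, "ax": 0, "ay": 0, "az": 0}])

```text
time_s: 21.85
position: [0.5409, 0.2958, 0.0906]
eef_rot: [-3.135, -0.168, -0.0]
wrist_force: [-0.9, 3.3, 5.0]
width: 0.0136
grip_force: 63.0
```

```bash
python3 tab.py 9
```

```text
[0.5409 0.2958 0.0906] yaw -83.9 theta if rigid 2.835 [-0.9  3.3  5. ] [0.89 0.23 0.18] [-0.43  0.48 -0.17  1.78  0.1   0.89 -2.11] 0.013572717007641783 21.85
side [((np.int64(236), np.int64(147)), [135, 129, 123]), ((np.int64(236), np.int64(146)), [137, 132, 128]), ((np.int64(237), np.int64(145)), [121, 122, 126])]
  deep orange 0 
wrist [((np.int64(324), np.int64(270)), [41, 41, 43]), ((np.int64(319), np.int64(269)), [41, 42, 45]), ((np.int64(313), np.int64(267)), [44, 55, 73])]
  deep orange 0 
top [((np.int64(182), np.int64(221)), [120, 117, 113]), ((np.int64(180), np.int64(221)), [132, 129, 121]), ((np.int64(178), np.int64(220)), [125, 122, 116])]
  deep orange 0
```

Emit:
step_arm(motion=[{"hand": 0, "x": 0, "y": 0, "z": 0, "ax": 0, "ay": 0, "az": 0.15}, {"hand": 0, "x": 0, "y": 0, "z": 0, "ax": 0, "ay": 0, "az": 0.15}, {"hand": 0, "x": 0, "y": 0, "z": 0, "ax": 0, "ay": 0, "az": 0.15}, {"hand": 0, "x": 0, "y": 0, "z": 0, "ax": 0, "ay": 0, "az": 0.15}, {"hand": 0, "x": 0, "y": 0, "z": 0, "ax": 0, "ay": 0, "az": 0}, {"hand": 0, "x": 0, "y": 0, "z": 0, "ax": 0, "ay": 0, "az": 0}, {"hand": 0, "x": 0, "y": 0, "z": 0, "ax": 0, "ay": 0, "az": 0}, {"hand": 0, "x": 0, "y": 0, "z": 0, "ax": 0, "ay": 0, "az": 0}])

```text
time_s: 22.8
position: [0.5409, 0.2959, 0.0907]
eef_rot: [-3.139, -0.037, -0.0]
wrist_force: [-0.2, 3.7, 5.3]
width: 0.0134
grip_force: 63.0
```

```bash
cat >> tab.py <<'E'
for c,(x,y) in(('s',(236,146)),('t',(180,221))):
    a,b=[cv2.imread(f'pics/{c}{k}.png').astype(int)[y-14:y+14,x-16:x+16] for k in('8',n)]
    d=np.abs(b-a).max(2);i=np.argwhere(d>30);print(c,'changed',[(x-16+q[1],y-14+q[0],b[q[0],q[1],::-1].tolist()) for q in i][:25])
E
python3 tab.py 10
```

```text
[0.5409 0.2959 0.0907] yaw -88.6 theta if rigid 2.919 [-0.2  3.7  5.3] [0.91 0.26 0.19] [-0.44  0.48 -0.16  1.78  0.09  0.89 -2.18] 0.013388373500084929 22.8
side [((np.int64(236), np.int64(147)), [133, 128, 123]), ((np.int64(236), np.int64(146)), [137, 133, 128]), ((np.int64(237), np.int64(145)), [121, 121, 125])]
  deep orange 0 
wrist [((np.int64(330), np.int64(265)), [50, 49, 46]), ((np.int64(325), np.int64(264)), [193, 189, 180]), ((np.int64(319), np.int64(263)), [212, 208, 197])]
  deep orange 0 
top [((np.int64(182), np.int64(221)), [120, 116, 112]), ((np.int64(180), np.int64(221)), [132, 129, 123]), ((np.int64(178), np.int64(220)), [124, 120, 115])]
  deep orange 0 
s changed []
t changed [(np.int64(164), np.int64(230), [146, 105, 37]), (np.int64(164), np.int64(231), [151, 109, 45]), (np.int64(164), np.int64(232), [145, 104, 38]), (np.int64(165), np.int64(232), [151, 108, 43]), (np.int64(164), np.int64(233), [141, 101, 37]), (np.int64(165), np.int64(233), [147, 106, 37]), (np.int64(166), np.int64(233), [151, 109, 48]), (np.int64(164), np.int64(234), [135, 95, 41]), (np.int64(165), np.int64(234), [146, 105, 38]), (np.int64(166), np.int64(234), [150, 108, 44])]
```

Emit:
step_arm(motion=[{"hand": 0, "x": 0, "y": 0, "z": 0, "ax": 0, "ay": 0, "az": 0.15}, {"hand": 0, "x": 0, "y": 0, "z": 0, "ax": 0, "ay": 0, "az": 0.15}, {"hand": 0, "x": 0, "y": 0, "z": 0, "ax": 0, "ay": 0, "az": 0.15}, {"hand": 0, "x": 0, "y": 0, "z": 0, "ax": 0, "ay": 0, "az": 0.05}, {"hand": 0, "x": 0, "y": 0, "z": 0, "ax": 0, "ay": 0, "az": 0}, {"hand": 0, "x": 0, "y": 0, "z": 0, "ax": 0, "ay": 0, "az": 0}, {"hand": 0, "x": 0, "y": 0, "z": 0, "ax": 0, "ay": 0, "az": 0}, {"hand": 0, "x": 0, "y": 0, "z": 0, "ax": 0, "ay": 0, "az": 0}])

```text
time_s: 23.75
position: [0.5409, 0.2959, 0.0907]
eef_rot: [-3.139, 0.072, -0.0]
wrist_force: [-1.1, 3.3, 4.1]
width: 0.0134
grip_force: 63.0
```

```bash
python3 tab.py 11
```

```text
[0.5409 0.2959 0.0907] yaw -92.6 theta if rigid 2.988 [-1.1  3.3  4.1] [0.92 0.25 0.31] [-0.45  0.48 -0.14  1.78  0.08  0.88 -2.25] 0.01338292170888878 23.75
side [((np.int64(236), np.int64(147)), [133, 67, 43]), ((np.int64(236), np.int64(146)), [170, 82, 44]), ((np.int64(237), np.int64(145)), [143, 88, 83])]
  deep orange 8 (np.float64(235.25), np.float64(145.875))
wrist [((np.int64(335), np.int64(260)), [56, 76, 104]), ((np.int64(329), np.int64(259)), [108, 108, 135]), ((np.int64(323), np.int64(259)), [213, 209, 199])]
  deep orange 4 (np.float64(330.5), np.float64(261.5))
top [((np.int64(182), np.int64(221)), [150, 91, 0]), ((np.int64(180), np.int64(221)), [152, 93, 17]), ((np.int64(178), np.int64(220)), [128, 115, 106])]
  deep orange 0 
s changed [(np.int64(235), np.int64(144), [182, 102, 54]), (np.int64(236), np.int64(144), [166, 101, 77]), (np.int64(234), np.int64(145), [197, 101, 28]), (np.int64(235), np.int64(145), [196, 95, 30]), (np.int64(236), np.int64(145), [181, 92, 53]), (np.int64(237), np.int64(145), [143, 88, 83]), (np.int64(233), np.int64(146), [182, 105, 40]), (np.
[... 1314 characters left out ...]
.int64(183), np.int64(220), [131, 81, 32]), (np.int64(184), np.int64(220), [102, 79, 63]), (np.int64(179), np.int64(221), [146, 104, 71]), (np.int64(180), np.int64(221), [152, 93, 17]), (np.int64(181), np.int64(221), [152, 89, 0]), (np.int64(182), np.int64(221), [150, 91, 0]), (np.int64(183), np.int64(221), [136, 83, 24]), (np.int64(184), np.int64(221), [111, 85, 67]), (np.int64(179), np.int64(222), [135, 92, 64]), (np.int64(180), np.int64(222), [143, 90, 29]), (np.int64(181), np.int64(222), [149, 90, 18]), (np.int64(182), np.int64(222), [145, 90, 11]), (np.int64(183), np.int64(222), [130, 82, 44]), (np.int64(184), np.int64(222), [107, 87, 71]), (np.int64(179), np.int64(223), [103, 77, 76])]
```

The orange tab is out, seen in both the side (235,146) and top (181,221) views. Letting go and rising.

Emit:
step_arm(motion=[{"hand": 0.4, "x": 0, "y": 0, "z": 0, "ax": 0, "ay": 0, "az": 0}, {"hand": 0.7, "x": 0, "y": 0, "z": 0, "ax": 0, "ay": 0, "az": 0}, {"hand": 0.8, "x": 0, "y": 0, "z": 0, "ax": 0, "ay": 0, "az": 0}, {"hand": 0.8, "x": 0, "y": 0, "z": 0, "ax": 0, "ay": 0, "az": 0}, {"hand": 0.8, "x": 0, "y": 0, "z": -0.2, "ax": 0, "ay": 0, "az": 0}, {"hand": 0.8, "x": 0, "y": 0, "z": -0.5, "ax": 0, "ay": 0, "az": 0}, {"hand": 0.8, "x": 0, "y": 0, "z": -0.8, "ax": 0, "ay": 0, "az": 0}, {"hand": 0.8, "x": 0, "y": 0, "z": -0.8, "ax": 0, "ay": 0, "az": 0}])

```text
time_s: 24.7
position: [0.5413, 0.2943, 0.1608]
eef_rot: [-3.141, 0.076, -0.001]
wrist_force: [-0.0, 0.1, 1.0]
width: 0.0682
grip_force: 0.0
```

Emit:
step_arm(motion=[{"hand": 0.8, "x": 0, "y": 0, "z": -0.8, "ax": 0, "ay": 0, "az": 0}, {"hand": 0.8, "x": 0, "y": 0, "z": -0.6, "ax": 0, "ay": 0, "az": 0}, {"hand": 0.8, "x": 0, "y": 0, "z": -0.4, "ax": 0, "ay": 0, "az": 0}, {"hand": 0.8, "x": 0, "y": 0, "z": -0.2, "ax": 0, "ay": 0, "az": 0}, {"hand": 0.8, "x": 0, "y": 0, "z": 0, "ax": 0, "ay": 0, "az": 0}, {"hand": 0.8, "x": 0, "y": 0, "z": 0, "ax": 0, "ay": 0, "az": 0}, {"hand": 0.8, "x": 0, "y": 0, "z": 0, "ax": 0, "ay": 0, "az": 0}, {"hand": 0.8, "x": 0, "y": 0, "z": 0, "ax": 0, "ay": 0, "az": 0}])

```text
time_s: 25.5
position: [0.5406, 0.2939, 0.2177]
eef_rot: [3.14, -0.076, -0.003]
wrist_force: [-0.1, 0.9, -0.4]
width: 0.0681
grip_force: 0.0
```

```bash
python3 st.py
python3 - <<'E'
from h import *
w=snap('wrist','w12');s=snap('side','s12')
a=cv2.resize(w[84:384,112:512],(400,300));b=cv2.resize(s[100:190,190:310],(400,300),interpolation=cv2.INTER_CUBIC)
cv2.imwrite('pics/c12.png',cv2.convertScaleAbs(np.hstack([a,b])[:,:,::-1],alpha=1.3))
E
```

```text
[0.5406 0.2939 0.2177] yaw -92.8 theta if rigid 2.991 [-0.1  0.9 -0.4] [ 0.02 -0.   -0.01] [-0.44  0.34 -0.15  1.69  0.05  1.12 -2.23] 0.06811546093151088 25.5
```

View pics/c12.png

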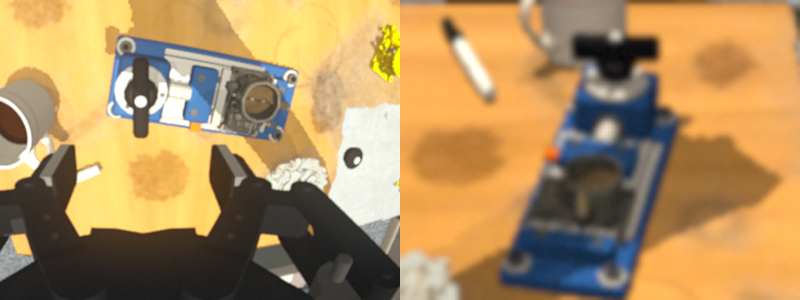

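The picture shows the casting clamped square between the jaws, with the orange tab out at (195,127) in the wrist panel and (550,153) in the side panel. The gripper is clear. Handing in.

```bash
python3 -c "
from plant import job;print(job.sign_off())"
```

```text
the job is handed in; nothing more can be done
None
```

The casting is clamped flange-down between the vice jaws, I stopped turning once the orange tab sprang out, the arm is clear, and the job was handed in at about 25.6 s.

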